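Load the sprung jar feeder and put its lid on

TASK

Load the jar feeder: pull the sprung follower back by its orange knob and hook the knob sideways into the yellow notch so that it stays back, then stand every amber white-capped jar upright in the track between gate and follower. Only when all are in, unhook the knob so that the follower closes on the row and presses the jars up to the gate, then set the blue lid squarely on the feeder's two end blocks, fully down. Leave the green black-capped jars and everything else where they are.

Things in the scene. Friction and masses are not known exactly. Their poses are not given: they have to be found in the camera images.
- feeder: fixed jar feeder, base 137 x 260 mm; origin on the table under the track's centre. y runs along the track to the gate, x across it, away from the knob's side (and the robot), z up. Track floor 6 mm above the table, 38 mm wide (x -19 to 19 mm), walls 12 mm high (tops at 18 mm). It takes five jars in a row while the follower is hooked back
- track_mid (a point): middle of the track floor, feeder x 0, y 0, 6 mm above the table; axes as the feeder's
- notch (a point): where the knob's axis stands when hooked, feeder x -80 mm, y -95 mm, at the slotted plate's top 18 mm above the table. The knob's slot runs along the track at feeder x = -62 mm and at its rear end opens sideways (toward -x, the robot) into this yellow-edged notch, which the knob can enter at feeder y -96 to -109 mm
- gate (a point): middle of the gate block's inner face, feeder x 0, y +100 mm, 25 mm above the table; jars are pressed toward it
- lid_seat (a point): centre of the feeder, 50 mm above the table, level with the tops of its two dark red end blocks, on which the lid's plate rests. Blocks 50 mm wide in x; gate block feeder y +100 to +130 mm, rear block -118 to -130 mm; both 50 mm tall
- follower (a joint): follower travel in m: 0 nearest the gate, growing as it is pulled back along feeder -y, at most 0.192. Its face is at feeder y = 0.088 - value. A spring pushes it to the gate, 4 N at 0, 7.6 N when hooked; damped, 25 N per m/s. Hooked it rests at about 0.178; closed on k jars it reads about 0.034 k - 0.012
- latch (a joint): sideways travel of the knob in m: 0 in line with the slot, growing toward feeder -x (the robot), at most 0.018. Light friction (1 N); free to move only with the follower at 0.179 to 0.192. The spring holds it on the notch edge once it is above about 0.010. To unhook, pull the knob a few mm further back (-y), push it to 0, let it go forward
- follower_face (a point): middle of the follower's black pushing face (34 mm wide, 34 mm high), 25 mm above the table; moves with the follower
- knob (a point): centre of the orange knob, an upright cylinder 18 mm in diameter from 28 to 64 mm above the table, this point at 46 mm; axes as the feeder's. It stands on a 10 mm wide arm of the follower (top 26 mm above the table), 5 mm behind the follower's face
- lid_grip (a point): centre of the white handle of the loose blue lid (150 g): plate 46 (x) x 280 (y) x 5 mm with an 8 mm deep lip under each end; the lips go outside the end blocks with 5 mm play each. Handle 12 (x) x 60 (y) x 28 mm high on the plate. This point is 27 mm above the lips' lower edge, 19 mm above the plate's underside; z up. Fully on, it is 69 mm above the table
- lid: the blue lid itself, origin at the centre of its underside, level with the lips' lower edge, same axes as lid_grip
- jar1_c (a point): loose amber jar with a white cap, upright cylinder 34 mm in diameter and 38 mm tall, 45 g with a heavy base (balance point 12 mm up); this point is its centre (19 mm above its underside), z up. Three to five such jars are present, None if absent. Starts standing on the green pad
- jar2_c (a point): loose amber jar with a white cap, upright cylinder 34 mm in diameter and 38 mm tall, 45 g with a heavy base (balance point 12 mm up); this point is its centre (19 mm above its underside), z up. Three to five such jars are present, None if absent. Starts standing on the green pad
- jar3_c (a point): loose amber jar with a white cap, upright cylinder 34 mm in diameter and 38 mm tall, 45 g with a heavy base (balance point 12 mm up); this point is its centre (19 mm above its underside), z up. Three to five such jars are present, None if absent. Starts standing on the green pad
- jar4_c (a point): loose amber jar with a white cap, upright cylinder 34 mm in diameter and 38 mm tall, 45 g with a heavy base (balance point 12 mm up); this point is its centre (19 mm above its underside), z up. Three to five such jars are present, None if absent. Starts standing on the green pad
- jar5_c (a point): loose amber jar with a white cap, upright cylinder 34 mm in diameter and 38 mm tall, 45 g with a heavy base (balance point 12 mm up); this point is its centre (19 mm above its underside), z up. Three to five such jars are present, None if absent. Starts standing on the green pad
- standard1_c (a point): green jar with a black cap (a reference standard, same size as the amber jars, 34 mm diameter, 38 mm tall), standing on the green pad among them; this point is its centre. Not to be loaded or moved
- standard2_c (a point): green jar with a black cap (a reference standard, same size as the amber jars, 34 mm diameter, 38 mm tall), standing on the green pad among them; this point is its centre. Not to be loaded or moved
- pad: fixed green pad 220 x 220 mm, 3 mm thick, on which the jars stand at the start; origin at its underside's centre
- reagent: clear bottle with yellow cap, 70 mm diameter, 150 mm tall, a bystander, origin under its base
- beaker: clear beaker 70 mm wide, 80 mm tall, a bystander, origin under its base
- spanner: steel wrench 140 mm long lying on the table, a bystander
- tipbox: yellow box 80 x 110 x 50 mm, a bystander, origin under its base
Mind the look-alikes: they are no part of the job. Leave any red look-alike of the part that bears jar3_c alone. Leave any purple look-alike of the part that bears jar2_c alone.

How it is judged:
On the way, in this order (a step that is already met when the one before it is completed fails the run):
1. the follower is pulled back and its knob hooked in the notch (value of joint follower above 0.172 m and value of joint latch above 0.01 m), for 0.3 s.
2. every amber jar stands upright in the track, the follower still hooked back (all of step 1 and x of jar1_c in the frame of feeder between -0.008 and 0.008 m and y of jar1_c in the frame of feeder between -0.105 and 0.1 m and z of jar1_c in the frame of feeder between 0.021 and 0.029 m and angle between each of jar1_c, jar2_c, jar3_c, jar4_c, jar5_c's own z axis and vertical below 0.15 rad and x of jar2_c in the frame of feeder between -0.008 and 0.008 m and y of jar2_c in the frame of feeder between -0.105 and 0.1 m and z of jar2_c in the frame of feeder between 0.021 and 0.029 m and x of jar3_c in the frame of feeder between -0.008 and 0.008 m and y of jar3_c in the frame of feeder between -0.105 and 0.1 m and z of jar3_c in the frame of feeder between 0.021 and 0.029 m and x of jar4_c in the frame of feeder between -0.008 and 0.008 m and y of jar4_c in the frame of feeder between -0.105 and 0.1 m and z of jar4_c in the frame of feeder between 0.021 and 0.029 m and x of jar5_c in the frame of feeder between -0.008 and 0.008 m and y of jar5_c in the frame of feeder between -0.105 and 0.1 m and z of jar5_c in the frame of feeder between 0.021 and 0.029 m), for 0.2 s.
3. the follower is unhooked and has closed on the row of jars, pressing it up to the gate (distance between any of jar1_c, jar2_c, jar3_c, jar4_c, jar5_c and follower_face below 0.026 m and distance between any of jar1_c, jar2_c, jar3_c, jar4_c, jar5_c and gate below 0.026 m and value of joint follower below 0.165 m and velocity of joint follower between -0.01 and 0.01 m/s and x of jar1_c in the frame of feeder between -0.008 and 0.008 m and y of jar1_c in the frame of feeder between -0.105 and 0.1 m and z of jar1_c in the frame of feeder between 0.021 and 0.029 m and angle between each of jar1_c, jar2_c, jar3_c, jar4_c, jar5_c's own z axis and vertical below 0.15 rad and x of jar2_c in the frame of feeder between -0.008 and 0.008 m and y of jar2_c in the frame of feeder between -0.105 and 0.1 m and z of jar2_c in the frame of feeder between 0.021 and 0.029 m and x of jar3_c in the frame of feeder between -0.008 and 0.008 m and y of jar3_c in the frame of feeder between -0.105 and 0.1 m and z of jar3_c in the frame of feeder between 0.021 and 0.029 m and x of jar4_c in the frame of feeder between -0.008 and 0.008 m and y of jar4_c in the frame of feeder between -0.105 and 0.1 m and z of jar4_c in the frame of feeder between 0.021 and 0.029 m and x of jar5_c in the frame of feeder between -0.008 and 0.008 m and y of jar5_c in the frame of feeder between -0.105 and 0.1 m and z of jar5_c in the frame of feeder between 0.021 and 0.029 m), for 0.2 s.
4. the lid is on (z of lid_grip in the frame of feeder between 0.064 and 0.074 m and x of lid_grip in the frame of feeder between -0.01 and 0.01 m and y of lid_grip in the frame of feeder between -0.009 and 0.009 m and angle between the y axis of lid_grip and the y axis of feeder, either way round below 0.1 rad and angle between lid_grip's own z axis and vertical below 0.06 rad and linear speed of lid below 0.02 m/s), for 0.2 s.
At the end, for the whole second after the job is handed in: Every amber jar stands upright (0.15 rad) on the track floor; the follower is unhooked, at rest and touching the row, which reaches the gate (within 9 mm each); the lid lies level on both end blocks, within 10 mm across, 9 mm along, 0.1 rad (all of step 3 and all of step 4).
It fails at once if a green jar is moved (more than 50 mm from where it stood) (distance of any of standard1_c, standard2_c from where it was at the start of the episode above 0.05 m).
It fails at once if the bottle, beaker, wrench or yellow box is moved (more than 50 mm) (distance of any of reagent, beaker, spanner, tipbox from where it was at the start of the episode above 0.05 m).
Of jar1, jar2, jar3, jar4, jar5 only 3 to 5 are there at a start; the rules pass over those that are not, and their reading is None.
At some moment in a run one of jar1, jar2, jar3, jar4, jar5, lid may be knocked a few centimetres aside while the robot is not near it.
Once in a run the grip may slacken for a moment while it holds something.
It also fails if it takes over 210 s, if anything falls off the work surface, if the arm or the gripper's body presses on something with over 40 N, if the wrist force passes 120 N, or if a joint passes its speed limit or range.

ROBOT

A 6-joint arm with a two-finger parallel gripper is mounted at the origin on the work surface. World frame = base frame: x ahead of the robot, y to its left, z up, the work surface at z = 0. Lengths are in m, angles in rad, forces in N, time in s.
With the tool pointing down it reaches from about 0.35 to 0.975 m from the base axis. Payload 7.1 kg.
Tool frame: the origin (TCP) lies midway between the tips of the shut fingers; the grasp point (between the pads) lies 19 mm behind it (hold_point_z is the distance from the TCP to the grasp point, in m); z points along the fingers, y is the line along which they close (so a half turn about z gives the same grasp; the last joint's range is limited). The gripper opens to 88 mm and grips with 3 to 60 N. Pads are 20 mm wide; open, the fingers measure 115 mm over their backs; the gripper's body (75 mm by 178 mm) begins 61 mm behind the grasp point.
Start: joints at [1.102, 0.423, 1.63, -0, 1.089, -0.019], TCP at [0.272, 0.563, 0.223] pointing down, gripper open.
Joint ranges: [-3, 3], [-0.9, 2.11], [0.09, 2.58], [-1.31, 4.45], [0.11, 2.69], [-2.54, 2.54]. Speed limits (rad/s): [2.39, 2.39, 3.01, 3.14, 3.14, 3.14].

INTERFACE

Orientations are given as [roll, pitch, yaw] about the fixed x, y, z axes, in that order (R = Rz(yaw) Ry(pitch) Rx(roll)).
In Python, from station import * gives the robot as it stands.
- The arm moves only by the tool move_arm, never from a script. Its argument "targets" is a list of rows, each a list of 3 entries, a list of its own where there are three numbers: the shift along the world's x, y, z in m, then the turn about the world's z in degrees, then the closure in counts, from 0 (fully open) to 255 (shut). A call has 1 to 20 rows; each row shifts and turns the commanded pose from where the row before left it; what a row does not reach is not made up. A row lasts 1/10 s, in which the tool goes at most 50 mm and 8.59 degrees, less where a joint would pass 70% of its speed; a pose out of reach is approached as far as the arm can. A call with a gripper value outside its range is refused whole. The fingers move at their own pace and stop on an object; "force" is the grip in N (left out, the last holds). Time passes only in rows, so rows that do not move let the fingers close. It gives the time, the measured TCP pose, the force, the opening and the grip force at its end, in the units of the state.
- get_obs(): the state, without advancing time (a new reading comes with each control period).
- grab_frame(name): name is "scene" or "top"; returns a dict with "frame" (384x512x3 uint8, blue, green, red), "depth" (384x512 float32, m along the optical axis (not along the pixel's ray), 0 where there is no reading), "K" (3x3 intrinsics, pixels), "k1" (the pictures are not rectified: a ray, as slopes to the right and down, at radius r is drawn at 1 + k1 r^2 times it, then the intrinsics apply), "position" and "rotation" of the camera in the world. Camera axes: x right, y up, looking along -z (the intrinsics and any distortion apply to the point x, -y, -z); pixel columns grow to the right and rows downward; lengths in m; the calibration is good to about 2 mm. A picture is of the moment at which its call begins.
- hand_in(): hands the job in; it is judged then, once.
The state is a dict: "t": time; "qpos": joint angles; "joint_velocities": joint speeds; "effort": joint torques, N m; "tcp_pos": TCP position; "eef_rot": TCP orientation; "contact_force": force on the tool from outside, world axes, zero at the start; "ft_torque": the same for the moment, N m; "finger_gap": finger opening in m; "grasp_force": force on a finger pad.
Only numpy, scipy, OpenCV 4.12 (cv2) and the standard library are available. Lean on these libraries where they do the work, as an engineer would, in place of code of your own. Each camera call takes 0.05 s, during which the arm holds its last target. There are 200 camera calls.

## Working session

There is one attempt and no reset: what is moved stays moved. The work goes in short steps, Python scripts to look and compute and a tool call to move; the robot and the scene stay as the last step left them, time stands still between calls to the robot, and variables do not carry over. Pictures are saved under pics/ and viewed, at most 14 in all, crops included, and the job is handed in when it is done.

Besides the shell and the picture viewer there is one more tool, called in YAML: its name, and indented under it one key for each argument. move_arm: Moves the arm, as the interface text tells. Its arguments: {"type":"object","properties":{"targets":{"type":"array"},"force":{"type":"number"}},"required":["targets"]}

```bash
ls; mkdir -p pics; cat > h.py <<'E'
import sys; sys.path.insert(0,'.')
from station import *
import numpy as np, cv2
def grab(name, save=None):
    f=grab_frame(name)
    if save: cv2.imwrite('pics/'+save,f['frame'])
    return f
def rays(f,uv):
    K=np.array(f['K']);uv=np.atleast_2d(np.array(uv,float))
    d=np.stack([(uv[:,0]-K[0,2])/K[0,0],(uv[:,1]-K[1,2])/K[1,1]],1)
    s=d.copy()
    for _ in range(20): s=d/(1+f['k1']*(s**2).sum(1,keepdims=True))
    return np.column_stack([s[:,0],-s[:,1],-np.ones(len(s))])
def atz(f,uv,z):
    r=rays(f,uv)@np.array(f['rotation']).T;p=np.array(f['position'])
    return p+r*((z-p[2])/r[:,2])[:,None]
def cloud(f):
    h,w=f['depth'].shape;u,v=np.meshgrid(np.arange(w),np.arange(h))
    r=rays(f,np.column_stack([u.ravel(),v.ravel()]))*f['depth'].reshape(-1,1)
    P=r@np.array(f['rotation']).T+np.array(f['position'])
    P[f['depth'].ravel()==0]=np.nan
    return P.reshape(h,w,3)
def proj(f,P):
    c=(np.atleast_2d(P)-np.array(f['position']))@np.array(f['rotation'])
    s=np.column_stack([c[:,0]/-c[:,2],-c[:,1]/-c[:,2]]);s=s*(1+f['k1']*(s**2).sum(1,keepdims=True))
    K=np.array(f['K']);return s*[K[0,0],K[1,1]]+[K[0,2],K[1,2]]
E
python3 - <<'E'
from h import *
for n in('scene','top'):
    f=grab(n,n+'0.png');print(n,f['position'],f['rotation'],f['K'],f['k1'])
    cv2.imwrite(f'pics/{n}0b.png',cv2.resize(f['frame'],(800,600),interpolation=cv2.INTER_CUBIC))
print(get_obs())
E
```

```text
pics
scene [ 0.92113331 -0.51765058  0.95065559] [ 0.67788676 -0.00349147  0.56159347] [[351.65086931   0.         255.28024364]
 [  0.         351.65086931 195.82270063]
 [  0.           0.           1.        ]] 0.03296880878508941
top [0.41164905 0.05787887 0.95460783] [ 0.12932797 -0.00223153 -1.56988144] [[358.60778731   0.         260.07493432]
 [  0.         358.60778731 192.16790192]
 [  0.           0.           1.        ]] 0.035063131379038305
{'t': 0.1, 'qpos': array([ 1.10199254e+00,  4.23769064e-01,  1.63061408e+00, -3.03408900e-05,
        1.08860695e+00, -1.90074417e-02]), 'joint_velocities': array([-1.08217447e-04, -1.30027035e-03, -1.42431625e-03,  7.93872400e-04,
        6.77546889e-04, -5.69450792e-05]), 'effort': array([ 7.78810590e-04, -5.45620251e+01, -2.74325895e+01,  6.45236811e-02,
        1.88090274e-02, -2.37445443e-05]), 'tcp_pos': array([0.27149708, 0.56238564, 0.22197634]), 'eef_rot': array([-3.14019495e+00,  2.96713996e-07,  2.69181040e+00]), 'contact_force': array([ 1.30827703, -0.84502517,  0.43607005]), 'ft_torque': array([ 0.01998984, -0.0041832 ,  0.0408264 ]), 'grasp_force': 0.0, 'finger_gap': 0.08729258276316143}
```

```bash
sed -i "s/    if save:/    f['rotation']=Rotation.from_euler('xyz',f['rotation']).as_matrix()\n    if save:/; s/^import numpy/from scipy.spatial.transform import Rotation\nimport numpy/" h.py
```

```text
(no output)
```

View pics/top0b.png

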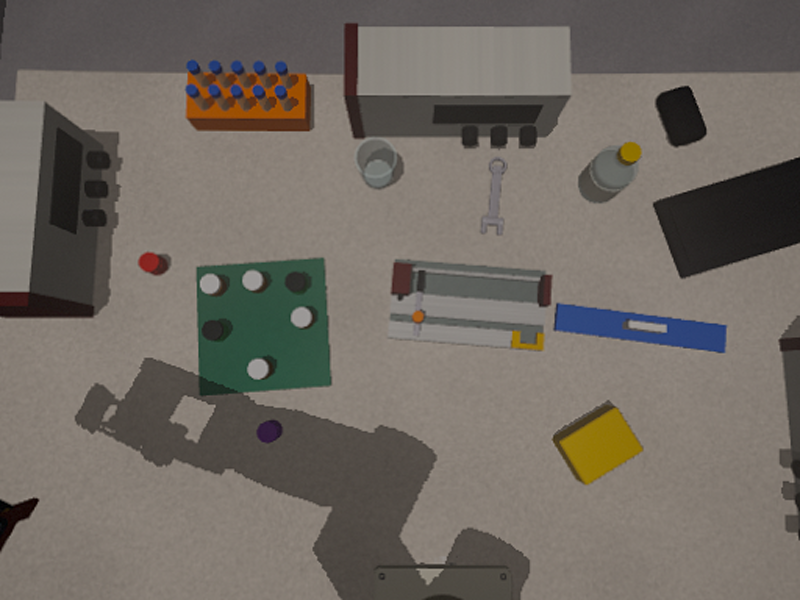

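View pics/scene0b.png

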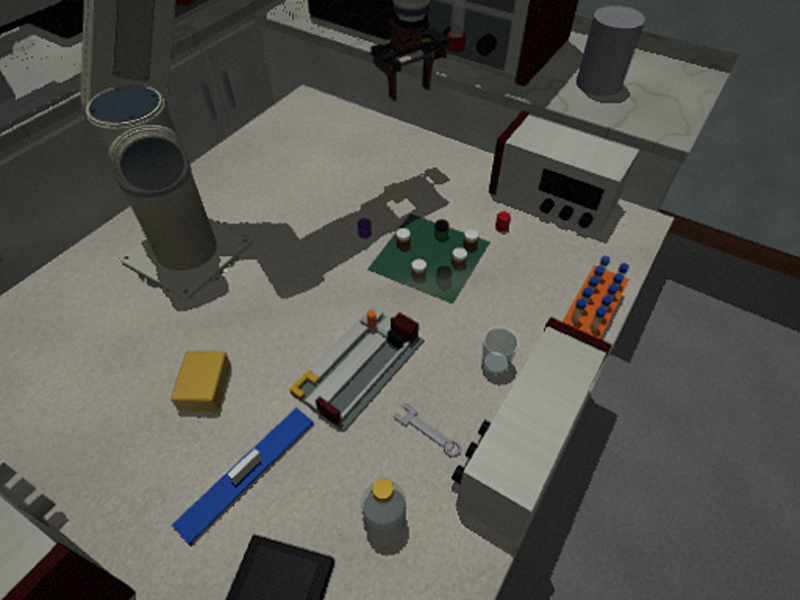

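```bash
cat > m.py <<'E'
from h import *
def comps(f,mask,zr,minn=6,show=''):
    P=cloud(f);z=P[...,2]
    m=(mask&(z>zr[0])&(z<zr[1])).astype(np.uint8)
    n,l,s,c=cv2.connectedComponentsWithStats(m)
    out=[]
    for i in range(1,n):
        if s[i,4]>=minn:
            q=P[l==i]; (cx,cy),(w,h),a=cv2.minAreaRect((q[:,:2]*1000).astype(np.float32))
            uv=c[i];zz=np.median(q[:,2])
            out.append((uv,zz,q.mean(0)));print(show,'px',uv.round(1),'n',s[i,4],'z',zz.round(4),'mean',q[:,:2].mean(0).round(4),'rect',np.round([cx,cy,w,h,a],1),'ray@z',atz(f,uv,zz)[0,:2].round(4))
    return out
def hsv(f): 
    h=cv2.cvtColor(f['frame'],cv2.COLOR_BGR2HSV).astype(int);return h[...,0],h[...,1],h[...,2]
E
python3 - <<'E'
from m import *
f=grab('top');H,S,V=hsv(f);P=cloud(f)
roi=np.zeros(H.shape,bool);roi[150:260,80:480]=True
A=roi
pad=A.copy();pad[:,215:]=0
comps(f,pad&(S<60)&(V>110),(.034,.05),show='white')
comps(f,pad&(V<70),(.034,.05),show='black')
comps(f,A&(H<17)&(S>150)&(V>100),(.05,.08),3,show='knob')
comps(f,A&(H>105)&(H<130)&(S>120),(-.01,.03),30,show='lid')
hd=A.copy();hd[:,:355]=0
comps(f,hd&(S<70)&(V>130),(.03,.06),show='handle')
comps(f,A&((H<8)|(H>172))&(S>80)&(V<120),(.043,.06),show='blocks')
comps(f,A&(H>20)&(H<32)&(S>120)&(V>100),(.0,.03),show='yellow')
ft=f['frame'][155:235,240:480]
cv2.imwrite('pics/feed.png',cv2.resize(ft,(800,267),interpolation=cv2.INTER_CUBIC))
j=f['frame'][150:260,80:220]; j2=cv2.resize(j,(763,600),interpolation=cv2.INTER_CUBIC)
cv2.imwrite('pics/jars.png',j2)
E
```

```text
white px [161.  179.1] n 128 z 0.0417 mean [0.5641 0.3107] rect [564.3 310.8  31.1  30.5  30.3] ray@z [0.5641 0.3107]
white px [133.9 181.4] n 123 z 0.0416 mean [0.5578 0.3796] rect [5.578e+02 3.791e+02 2.920e+01 3.140e+01 2.000e-01] ray@z [0.5578 0.3796]
white px [192.1 202.8] n 133 z 0.0418 mean [0.5029 0.2294] rect [502.4 229.7  31.   31.3   0.9] ray@z [0.5029 0.2294]
white px [164.6 235.9] n 139 z 0.0415 mean [0.4191 0.2964] rect [419.3 296.2  31.2  30.3  33.2] ray@z [0.4191 0.2964]
black px [188.1 180.2] n 130 z 0.0416 mean [0.5614 0.2414] rect [562.  241.7  32.1  29.   46. ] ray@z [0.5613 0.2413]
black px [135.6 211.2] n 145 z 0.0416 mean [0.4815 0.3718] rect [481.3 372.5  31.9  31.6  60.8] ray@z [0.4814 0.3718]
knob px [267.1 202.3] n 39 z 0.0648 mean [0.502  0.0386] rect [502.7  38.6  15.1  15.2  88.3] ray@z [0.502  0.0386]
lid px [409.9 209.5] n 1634 z 0.0143 mean [ 0.4889 -0.3353] rect [ 490.9 -334.4  279.3   47.6   82.1] ray@z [ 0.4888 -0.3357]
handle px [414.6 208.6] n 106 z 0.0428 mean [ 0.4886 -0.3359] rect [ 488.6 -336.    59.9   11.1   82.3] ray@z [ 0.4886 -0.3359]
blocks px [256.4 177.8] n 216 z 0.0508 mean [0.5662 0.0654] rect [566.3  65.2  28.3  50.2  85.5] ray@z [0.5662 0.0654]
blocks px [349.7 185. ] n 76 z 0.0512 mean [ 0.5479 -0.1718] rect [ 547.9 -171.8   10.3   47.2   84.8] ray@z [ 0.5479 -0.1718]
yellow px [337.2 218.3] n 132 z 0.0197 mean [ 0.4649 -0.1448] rect [ 467.  -144.9   52.8   26.8   86.6] ray@z [ 0.4649 -0.1448]
```

View pics/jars.png

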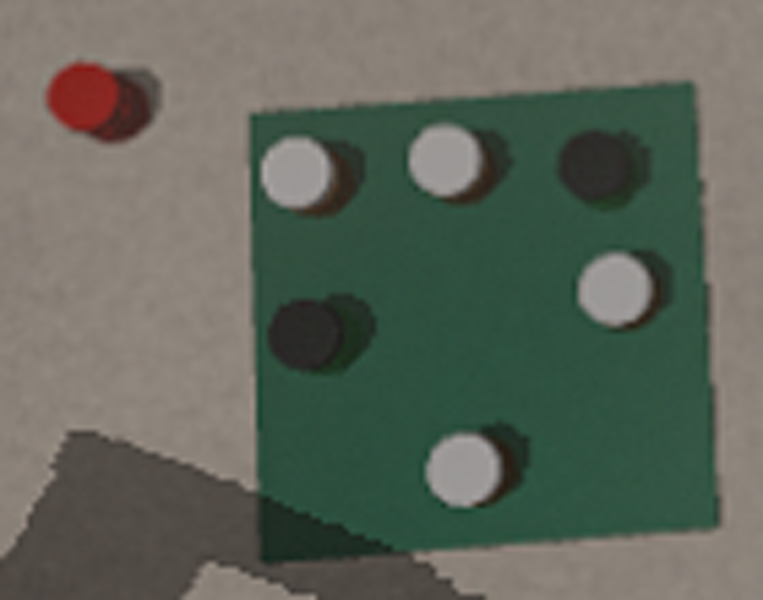

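View pics/feed.png

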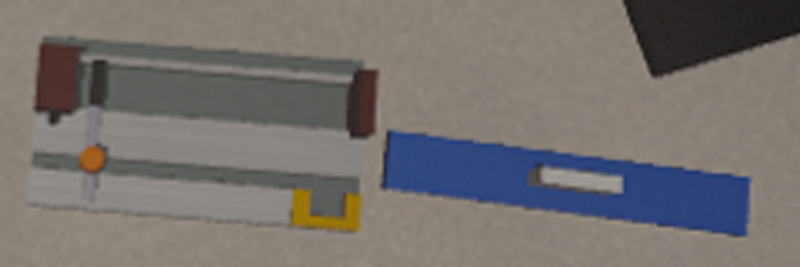

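Candidates in the 800×600 top view: white-capped amber jars at (211,284), (252,280), (301,317) and (258,369). These are the four wanted, and the close crop shows their brown sides. The look-alikes I'll leave alone are the green jars at (296,282) and (212,330), red at (152,262) and purple at (269,431). The feeder's gate is at left and its knob at (418,317). The lid is at (640,328).

First I'll move above the knob.

move_arm:
  targets:
    - [[0.0144,-0.0327,0],1.34,0]
    - [[0.0144,-0.0327,0],1.34,0]
    - [[0.0144,-0.0327,0],1.34,0]
    - [[0.0144,-0.0327,0],1.34,0]
    - [[0.0144,-0.0327,0],1.34,0]
    - [[0.0144,-0.0327,0],1.34,0]
    - [[0.0144,-0.0327,0],1.34,0]
    - [[0.0144,-0.0327,0],1.34,0]
    - [[0.0144,-0.0327,0],1.34,0]
    - [[0.0144,-0.0327,0],1.34,0]
    - [[0.0144,-0.0327,0],1.34,0]
    - [[0.0144,-0.0327,0],1.34,0]
    - [[0.0144,-0.0327,0],1.34,0]
    - [[0.0144,-0.0327,0],1.34,0]
    - [[0.0144,-0.0327,0],1.34,0]
    - [[0.0144,-0.0327,0],1.34,0]
    - [[0,0,0],0,0]
    - [[0,0,0],0,0]
  force: 20

```text
t: 1.95
tcp_pos: [0.5019, 0.0392, 0.2224]
eef_rot: [3.141, -0.001, 3.064]
contact_force: [-1.1, 0.4, -0.4]
finger_gap: 0.0881
grasp_force: 0.0
```

move_arm:
  targets:
    - [[0,0,-0.03],0,0]
    - [[0,0,-0.03],0,0]
    - [[0,0,-0.03],0,0]
    - [[0,0,-0.03],0,0]
    - [[0,0,-0.03],0,0]
    - [[0,0,-0.02],0,0]
    - [[0,0,-0.015],0,0]
    - [[0,0,0],0,0]
    - [[0,0,0],0,255]
    - [[0,0,0],0,255]
    - [[0,0,0],0,255]
    - [[0,0,0],0,255]
    - [[0,0,0],0,255]
    - [[0,0,0],0,255]
    - [[0,0,0],0,255]
    - [[0,0,0],0,255]
    - [[0,0,0],0,255]
    - [[0,0,0],0,255]

```text
t: 3.75
tcp_pos: [0.5021, 0.0398, 0.0376]
eef_rot: [3.141, -0.0, 3.066]
contact_force: [0.4, 1.8, -0.1]
finger_gap: 0.0177
grasp_force: 20.0
```

move_arm:
  targets:
    - [[0,0,0],0,255]
    - [[-0.0011,-0.0142,0],0,255]
    - [[-0.0011,-0.0142,0],0,255]
    - [[-0.0011,-0.0142,0],0,255]
    - [[-0.0011,-0.0142,0],0,255]
    - [[-0.0011,-0.0142,0],0,255]
    - [[-0.0011,-0.0142,0],0,255]
    - [[-0.0011,-0.0142,0],0,255]
    - [[-0.0011,-0.0142,0],0,255]
    - [[-0.0011,-0.0142,0],0,255]
    - [[-0.0011,-0.0142,0],0,255]
    - [[-0.0011,-0.0142,0],0,255]
    - [[-0.0011,-0.0142,0],0,255]
    - [[-0.0011,-0.0142,0],0,255]
    - [[0,0,0],0,255]
    - [[0,0,0],0,255]
  force: 40

```text
t: 5.35
tcp_pos: [0.4874, -0.1446, 0.0376]
eef_rot: [3.14, -0.001, 3.065]
contact_force: [0.9, 7.0, 2.2]
finger_gap: 0.0172
grasp_force: 40.0
```

move_arm:
  targets:
    - [[-0.0045,0.0003,0],0,255]
    - [[-0.0045,0.0003,0],0,255]
    - [[-0.0045,0.0003,0],0,255]
    - [[-0.0045,0.0003,0],0,255]
    - [[0,0,0],0,255]
    - [[0.0002,0.003,0],0,255]
    - [[0.0002,0.003,0],0,255]
    - [[0.0002,0.0024,0],0,255]
    - [[0,0,0],0,255]
    - [[0,0,0],0,255]

```text
t: 6.35
tcp_pos: [0.47, -0.1357, 0.0376]
eef_rot: [-3.141, -0.001, 3.066]
contact_force: [-2.7, -3.3, -0.1]
finger_gap: 0.0172
grasp_force: 40.0
```

move_arm:
  targets:
    - [[0,0,0],0,80]
    - [[0,0,0],0,80]
    - [[0,0,0],0,80]
    - [[0,0,0.03],0,80]
    - [[0,0,0.04],0,80]
    - [[0,0,0.04],0,80]
    - [[0.0033,0.0365,0],-9,80]
    - [[0.0033,0.0365,0],-9,80]
    - [[0.0033,0.0365,0],-9,80]
    - [[0.0033,0.0365,0],-9,80]
    - [[0.0033,0.0365,0],-9,80]
    - [[0.0033,0.0365,0],-9,80]
    - [[0.0033,0.0365,0],-9,80]
    - [[0.0033,0.0365,0],-9,80]
    - [[0.0033,0.0365,0],-9,80]
    - [[0.0033,0.0365,0],-9,80]
    - [[0,0,0],0,80]

```text
t: 8.05
tcp_pos: [0.5038, 0.2284, 0.1479]
eef_rot: [3.14, -0.002, 1.586]
contact_force: [-0.7, -0.3, 0.4]
finger_gap: 0.0601
grasp_force: 0.0
```

```bash
cat > look.py <<'E'
from m import *
f=grab('top');H,S,V=hsv(f);A=np.zeros(H.shape,bool);A[150:280,80:480]=True
w=A&(S<60)&(V>90); w[:,355:]=0
comps(f,w,(.034,.055),60,show='white')
comps(f,A&(H<17)&(S>150)&(V>100),(.05,.08),8,show='knob')
hd=A.copy();hd[:,:355]=0
comps(f,hd&(S<70)&(V>110),(.03,.06),show='handle')
o=get_obs();print(o['tcp_pos'].round(4),np.degrees(o['eef_rot']).round(2),o['contact_force'].round(2),o['t'])
E
python3 look.py
```

```text
knob px [337.4 215.2] n 45 z 0.0651 mean [ 0.4701 -0.1358] rect [ 470.5 -136.7   14.9   16.     2.4] ray@z [ 0.4701 -0.1356]
handle px [414.2 208.6] n 118 z 0.0423 mean [ 0.4887 -0.335 ] rect [ 488.7 -335.2   61.9   11.9   83.3] ray@z [ 0.4887 -0.335 ]
[0.5031 0.2263 0.1476] [ 1.7998e+02 -1.0000e-02  9.1160e+01] [-0.44  0.37 -0.09] 8.1
```

move_arm:
  targets:
    - [[0,0.001,-0.02],-2.5,80]
    - [[0,0.001,-0.03],-2,80]
    - [[0,0,-0.03],0,80]
    - [[0,0,-0.03],0,80]
    - [[0,0,-0.018],0,80]
    - [[0,0,0],0,80]
    - [[0,0,0],0,255]
    - [[0,0,0],0,255]
    - [[0,0,0],0,255]
    - [[0,0,0],0,255]
    - [[0,0,0],0,255]
    - [[0,0,0],0,255]
  force: 20

```text
t: 9.3
tcp_pos: [0.5039, 0.2268, 0.0208]
eef_rot: [3.14, -0.001, 1.509]
contact_force: [-0.7, -1.1, 7.4]
finger_gap: 0.0334
grasp_force: 20.0
```

move_arm:
  targets:
    - [[0,0,0.02],0,255]
    - [[0,0,0.04],0,255]
    - [[0,0,0.02],0,255]
    - [[0.0119,-0.04,0],-0.9,255]
    - [[0.0119,-0.04,0],0,255]
    - [[0.0119,-0.04,0],0,255]
    - [[0.0119,-0.04,0],0,255]
    - [[0.0119,-0.04,0],0,255]
    - [[0,0,0],0,255]
    - [[0,0,0],0,255]
    - [[0,0,0],0,255]

```text
t: 10.4
tcp_pos: [0.5622, 0.0274, 0.0997]
eef_rot: [-3.141, -0.0, 1.493]
contact_force: [0.3, 0.6, 0.6]
finger_gap: 0.0335
grasp_force: 20.0
```

```bash
python3 look.py; python3 - <<'E'
from h import *
f=grab('scene');c=f['frame'][170:290,170:300];cv2.imwrite('pics/s1.png',cv2.resize(c,None,fx=4.6,fy=4.6,interpolation=cv2.INTER_CUBIC))
E
```

```text
white px [161.  179.2] n 131 z 0.0418 mean [0.5637 0.3106] rect [563.8 310.3  30.6  31.9  46.5] ray@z [0.5637 0.3105]
white px [134.  181.4] n 128 z 0.0416 mean [0.5578 0.3793] rect [557.6 379.3  30.8  29.5  89.8] ray@z [0.5578 0.3793]
white px [164.7 235.9] n 142 z 0.0416 mean [0.4191 0.2962] rect [419.3 296.2  31.1  31.2  47. ] ray@z [0.4191 0.2961]
handle px [414.3 208.6] n 115 z 0.0424 mean [ 0.4888 -0.3351] rect [ 489.1 -334.5   62.5   12.    82.3] ray@z [ 0.4888 -0.3351]
[0.5621 0.0277 0.0997] [-1.7997e+02 -1.0000e-02  8.5590e+01] [-0.23 -0.18 -0.31] 10.45
```

View pics/s1.png

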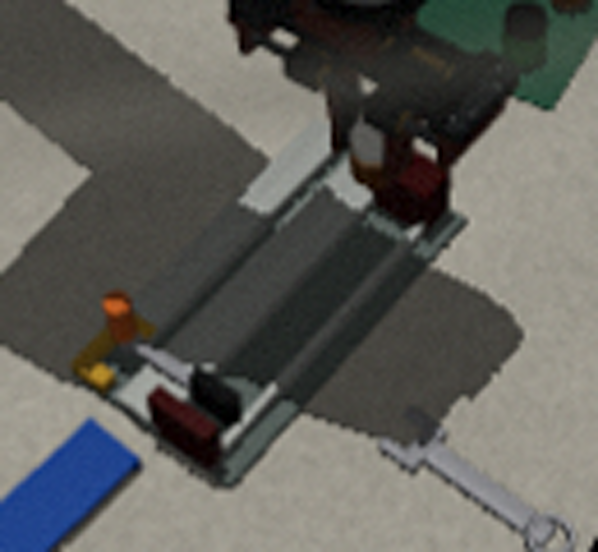

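move_arm:
  targets:
    - [[0.001,0,-0.03],0,255]
    - [[0,0,-0.02],0,255]
    - [[0,0,-0.008],0,255]
    - [[0,0,-0.005],0,255]
    - [[0,0,-0.004],0,255]
    - [[0,0,-0.003],0,255]
    - [[0,0,0],0,255]

```text
t: 11.2
tcp_pos: [0.5638, 0.0266, 0.0299]
eef_rot: [3.141, -0.0, 1.493]
contact_force: [0.9, 0.1, -0.6]
finger_gap: 0.0336
grasp_force: 20.0
```

No wall contact, so the jar is inside the track. I'll lower it the rest of the way and release.

move_arm:
  targets:
    - [[0,0,-0.004],0,255]
    - [[0,0,-0.0025],0,255]
    - [[0,0,0],0,255]
    - [[0,0,0],0,80]
    - [[0,0,0],0,80]
    - [[0,0,0],0,80]
    - [[0,0,0.03],0,80]
    - [[0,0,0.04],0,80]
    - [[0,0,0.03],0,80]
    - [[-0.012,0.045,0],0,80]
    - [[-0.012,0.045,0],0,80]
    - [[-0.012,0.045,0],0,80]
    - [[-0.012,0.045,0],0,80]
    - [[-0.012,0.045,0],0,80]
    - [[0,0,0],0,80]
    - [[0,0,0],0,80]

```text
t: 12.8
tcp_pos: [0.5032, 0.2522, 0.123]
eef_rot: [-3.141, 0.0, 1.495]
contact_force: [-0.0, -0.5, 0.3]
finger_gap: 0.0602
grasp_force: 0.0
```

```bash
python3 look.py
```

```text
white px [270.9 179.8] n 132 z 0.0448 mean [0.562  0.0282] rect [562.   28.   30.9  31.8  89.1] ray@z [0.562  0.0282]
knob px [337.4 215.2] n 45 z 0.0651 mean [ 0.4702 -0.1359] rect [ 4.706e+02 -1.368e+02  1.510e+01  1.610e+01  3.000e-01] ray@z [ 0.4701 -0.1356]
handle px [414.2 208.6] n 117 z 0.0421 mean [ 0.4886 -0.335 ] rect [ 488.9 -334.6   59.9   12.    82.5] ray@z [ 0.4886 -0.335 ]
[0.5034 0.2512 0.123 ] [-1.7998e+02  3.0000e-02  8.5570e+01] [0.22 0.34 0.21] 12.85
```

move_arm:
  targets:
    - [[-0.042,0.022,0],0,80]
    - [[-0.0415,0.0225,0],0,80]
    - [[0,0,-0.03],0,80]
    - [[0,0,-0.03],0,80]
    - [[0,0,-0.03],0,80]
    - [[0,0,-0.013],0,80]
    - [[0,0,0],0,80]
    - [[0,0,0],0,255]
    - [[0,0,0],0,255]
    - [[0,0,0],0,255]
    - [[0,0,0],0,255]
    - [[0,0,0],0,255]
    - [[0,0,0],0,255]

```text
t: 14.15
tcp_pos: [0.4208, 0.2964, 0.0211]
eef_rot: [3.14, -0.001, 1.493]
contact_force: [-0.0, -1.6, 7.0]
finger_gap: 0.0337
grasp_force: 20.0
```

move_arm:
  targets:
    - [[0,0,0.02],0,255]
    - [[0,0,0.03],0,255]
    - [[0,0,0.03],0,255]
    - [[0.0175,-0.0387,0],0,255]
    - [[0.0175,-0.0387,0],0,255]
    - [[0.0175,-0.0387,0],0,255]
    - [[0.0175,-0.0387,0],0,255]
    - [[0.0175,-0.0387,0],0,255]
    - [[0.0175,-0.0387,0],0,255]
    - [[0.0175,-0.0387,0],0,255]
    - [[0.0175,-0.0387,0],0,255]
    - [[0,0,0],0,255]
    - [[0,0,0],0,255]
    - [[0,0,0],0,255]

```text
t: 15.55
tcp_pos: [0.5593, -0.0127, 0.1001]
eef_rot: [-3.141, -0.0, 1.493]
contact_force: [-0.9, 0.2, -0.8]
finger_gap: 0.0333
grasp_force: 20.0
```

move_arm:
  targets:
    - [[0.001,0,-0.03],0,255]
    - [[0,0,-0.02],0,255]
    - [[0,0,-0.008],0,255]
    - [[0,0,-0.005],0,255]
    - [[0,0,-0.004],0,255]
    - [[0,0,-0.003],0,255]
    - [[0,0,0],0,255]

```text
t: 16.25
tcp_pos: [0.5613, -0.0135, 0.0304]
eef_rot: [3.141, -0.0, 1.493]
contact_force: [0.3, 0.2, -0.3]
finger_gap: 0.0334
grasp_force: 20.0
```

move_arm:
  targets:
    - [[0,0,-0.004],0,255]
    - [[0,0,-0.0025],0,255]
    - [[0,0,0],0,255]
    - [[0,0,0],0,80]
    - [[0,0,0],0,80]
    - [[0,0,0],0,80]
    - [[0,0,0.03],0,80]
    - [[0,0,0.04],0,80]
    - [[0,0,0.03],0,80]
    - [[-0.02,0.038,0],0,80]
    - [[-0.02,0.038,0],0,80]
    - [[-0.02,0.038,0],0,80]
    - [[-0.02,0.038,0],0,80]
    - [[-0.02,0.038,0],0,80]
    - [[-0.02,0.038,0],0,80]
    - [[0,0,0],0,80]
    - [[0,0,0],0,80]

```text
t: 17.95
tcp_pos: [0.4407, 0.2152, 0.1237]
eef_rot: [3.141, 0.0, 1.495]
contact_force: [0.2, 0.0, -0.1]
finger_gap: 0.0605
grasp_force: 0.0
```

```bash
python3 look.py
```

```text
white px [159.9 178. ] n 91 z 0.0414 mean [0.5669 0.3137] rect [567.9 312.9  21.6  31.3  28.3] ray@z [0.567  0.3138]
white px [270.9 179.8] n 130 z 0.0446 mean [0.5621 0.028 ] rect [561.9  27.8  31.   31.5  89.6] ray@z [0.5621 0.028 ]
white px [287.4 180.8] n 129 z 0.0449 mean [ 0.5594 -0.0143] rect [559.  -13.5  30.5  31.7  89.2] ray@z [ 0.5594 -0.0143]
white px [134.  181.5] n 129 z 0.0414 mean [0.5578 0.3794] rect [557.7 379.2  31.1  29.1  89.7] ray@z [0.5577 0.3794]
knob px [337.5 215.1] n 44 z 0.0651 mean [ 0.4703 -0.136 ] rect [ 470.5 -137.    15.    16.4    3.7] ray@z [ 0.4702 -0.1358]
handle px [414.3 208.6] n 117 z 0.0421 mean [ 0.4887 -0.3352] rect [ 489.  -334.3   62.4   12.1   83. ] ray@z [ 0.4887 -0.3352]
[0.4412 0.2144 0.1237] [1.7999e+02 1.0000e-02 8.5570e+01] [0.51 0.18 0.51] 18.0
```

move_arm:
  targets:
    - [[0.031,0.024,0],0,80]
    - [[0.031,0.024,0],0,80]
    - [[0.031,0.024,0],0,80]
    - [[0.031,0.024,0],0,80]
    - [[0,0,-0.03],0,80]
    - [[0,0,-0.03],0,80]
    - [[0,0,-0.03],0,80]
    - [[0,0,-0.013],0,80]
    - [[0,0,0],0,80]
    - [[0,0,0],0,255]
    - [[0,0,0],0,255]
    - [[0,0,0],0,255]
    - [[0,0,0],0,255]
    - [[0,0,0],0,255]
    - [[0,0,0],0,255]

```text
t: 19.5
tcp_pos: [0.5658, 0.3108, 0.022]
eef_rot: [3.14, -0.001, 1.493]
contact_force: [0.0, -1.4, 7.6]
finger_gap: 0.0334
grasp_force: 20.0
```

move_arm:
  targets:
    - [[0,0,0.02],0,255]
    - [[0,0,0.03],0,255]
    - [[0,0,0.03],0,255]
    - [[-0.0008,-0.0365,0],0,255]
    - [[-0.0008,-0.0365,0],0,255]
    - [[-0.0008,-0.0365,0],0,255]
    - [[-0.0008,-0.0365,0],0,255]
    - [[-0.0008,-0.0365,0],0,255]
    - [[-0.0008,-0.0365,0],0,255]
    - [[-0.0008,-0.0365,0],0,255]
    - [[-0.0008,-0.0365,0],0,255]
    - [[-0.0008,-0.0365,0],0,255]
    - [[-0.0008,-0.0365,0],0,255]
    - [[0,0,0],0,255]
    - [[0,0,0],0,255]
    - [[0,0,0],0,255]

```text
t: 21.1
tcp_pos: [0.5571, -0.0536, 0.1007]
eef_rot: [-3.142, -0.0, 1.493]
contact_force: [-0.3, 1.2, -0.8]
finger_gap: 0.0335
grasp_force: 20.0
```

move_arm:
  targets:
    - [[0.0005,0,-0.03],0,255]
    - [[0,0,-0.02],0,255]
    - [[0,0,-0.008],0,255]
    - [[0,0,-0.005],0,255]
    - [[0,0,-0.004],0,255]
    - [[0,0,-0.003],0,255]
    - [[0,0,0],0,255]

```text
t: 21.8
tcp_pos: [0.5579, -0.0545, 0.0309]
eef_rot: [3.141, 0.0, 1.493]
contact_force: [-0.1, 0.2, -1.3]
finger_gap: 0.0335
grasp_force: 20.0
```

move_arm:
  targets:
    - [[0,0,-0.004],0,255]
    - [[0,0,-0.0025],0,255]
    - [[0,0,0],0,255]
    - [[0,0,0],0,80]
    - [[0,0,0],0,80]
    - [[0,0,0],0,80]
    - [[0,0,0.03],0,80]
    - [[0,0,0.04],0,80]
    - [[0,0,0.03],0,80]
    - [[-0.012,0.034,0],0,80]
    - [[-0.012,0.034,0],0,80]
    - [[-0.012,0.034,0],0,80]
    - [[-0.012,0.034,0],0,80]
    - [[-0.012,0.034,0],0,80]
    - [[-0.012,0.034,0],0,80]
    - [[-0.012,0.034,0],0,80]
    - [[-0.012,0.034,0],0,80]
    - [[-0.012,0.034,0],0,80]
    - [[0,0,0],0,80]
    - [[0,0,0],0,80]

```text
t: 23.8
tcp_pos: [0.4493, 0.2518, 0.1241]
eef_rot: [-3.141, 0.0, 1.495]
contact_force: [-0.3, -0.2, -0.3]
finger_gap: 0.0606
grasp_force: 0.0
```

```bash
python3 look.py
```

```text
white px [270.9 179.8] n 131 z 0.0452 mean [0.562  0.0281] rect [562.3  28.2  31.1  30.8  63.8] ray@z [0.562  0.0281]
white px [287.5 180.8] n 129 z 0.0449 mean [ 0.5594 -0.0144] rect [559.3 -13.6  31.5  30.6   2.3] ray@z [ 0.5594 -0.0144]
white px [303.4 182.2] n 137 z 0.0447 mean [ 0.556  -0.0552] rect [556.2 -55.3  30.8  32.6  45. ] ray@z [ 0.556  -0.0552]
knob px [337.5 215.2] n 44 z 0.0646 mean [ 0.4702 -0.136 ] rect [ 470.5 -136.5   15.    16.5    0.5] ray@z [ 0.4701 -0.1359]
handle px [414.2 208.6] n 118 z 0.0423 mean [ 0.4887 -0.3351] rect [ 488.9 -334.1   62.8   11.9   82.7] ray@z [ 0.4887 -0.3351]
[0.4495 0.2511 0.124 ] [-1.7999e+02  2.0000e-02  8.5550e+01] [ 0.17 -0.63 -0.28] 23.85
```

move_arm:
  targets:
    - [[0,-0.045,0],0,80]
    - [[0,-0.045,0],0,80]
    - [[0,0,0],0,80]

```text
t: 24.15
tcp_pos: [0.4487, 0.1564, 0.1238]
eef_rot: [-3.14, 0.002, 1.487]
contact_force: [-0.9, 0.7, -1.0]
finger_gap: 0.0602
grasp_force: 0.0
```

```bash
python3 look.py|grep -v knob
```

```text
white px [271.  179.7] n 128 z 0.0449 mean [0.5623 0.0279] rect [562.5  27.9  31.   30.3  60.4] ray@z [0.5623 0.0279]
white px [287.4 180.9] n 130 z 0.0447 mean [ 0.5593 -0.0143] rect [559.1 -13.5  31.1  30.3   0.6] ray@z [ 0.5593 -0.0143]
white px [134.  181.5] n 129 z 0.0419 mean [0.5577 0.3792] rect [557.8 379.1  31.4  29.3  89.3] ray@z [0.5577 0.3792]
white px [303.5 182.2] n 135 z 0.0449 mean [ 0.556  -0.0554] rect [556.  -55.1  30.8  32.5  45.1] ray@z [ 0.556  -0.0554]
handle px [414.3 208.6] n 116 z 0.0422 mean [ 0.4888 -0.3352] rect [ 489.  -334.1   61.1   11.8   82.7] ray@z [ 0.4888 -0.3353]
[0.4496 0.1583 0.1241] [-1.7996e+02  3.0000e-02  8.5200e+01] [0.65 0.59 0.2 ] 24.2
```

move_arm:
  targets:
    - [[0.0182,0.0364,0],0,80]
    - [[0.0182,0.0364,0],0,80]
    - [[0.0182,0.0364,0],0,80]
    - [[0.0182,0.0364,0],0,80]
    - [[0.0182,0.0364,0],0,80]
    - [[0.0182,0.0364,0],0,80]
    - [[0,0,-0.03],0,80]
    - [[0,0,-0.03],0,80]
    - [[0,0,-0.03],0,80]
    - [[0,0,-0.013],0,80]
    - [[0,0,0],0,80]
    - [[0,0,0],0,255]
    - [[0,0,0],0,255]
    - [[0,0,0],0,255]
    - [[0,0,0],0,255]
    - [[0,0,0],0,255]
    - [[0,0,0],0,255]

```text
t: 25.9
tcp_pos: [0.5596, 0.3803, 0.0225]
eef_rot: [3.14, -0.001, 1.492]
contact_force: [-0.7, -1.2, 7.0]
finger_gap: 0.0336
grasp_force: 20.0
```

move_arm:
  targets:
    - [[0,0,0.02],0,255]
    - [[0,0,0.03],0,255]
    - [[0,0,0.03],0,255]
    - [[-0.0004,-0.0396,0],0,255]
    - [[-0.0004,-0.0396,0],0,255]
    - [[-0.0004,-0.0396,0],0,255]
    - [[-0.0004,-0.0396,0],0,255]
    - [[-0.0004,-0.0396,0],0,255]
    - [[-0.0004,-0.0396,0],0,255]
    - [[-0.0004,-0.0396,0],0,255]
    - [[-0.0004,-0.0396,0],0,255]
    - [[-0.0004,-0.0396,0],0,255]
    - [[-0.0004,-0.0396,0],0,255]
    - [[-0.0004,-0.0396,0],0,255]
    - [[-0.0004,-0.0396,0],0,255]
    - [[0,0,0],0,255]
    - [[0,0,0],0,255]
    - [[0,0,0],0,255]

```text
t: 27.7
tcp_pos: [0.5539, -0.0946, 0.1012]
eef_rot: [-3.141, -0.0, 1.493]
contact_force: [0.3, 0.6, -0.8]
finger_gap: 0.0333
grasp_force: 20.0
```

move_arm:
  targets:
    - [[0.0005,0,-0.03],0,255]
    - [[0,0,-0.02],0,255]
    - [[0,0,-0.008],0,255]
    - [[0,0,-0.005],0,255]
    - [[0,0,-0.004],0,255]
    - [[0,0,-0.003],0,255]
    - [[0,0,0],0,255]

```text
t: 28.4
tcp_pos: [0.5548, -0.0953, 0.0314]
eef_rot: [3.141, 0.0, 1.493]
contact_force: [-0.3, -0.7, -0.9]
finger_gap: 0.0337
grasp_force: 20.0
```

move_arm:
  targets:
    - [[0,0,-0.004],0,255]
    - [[0,0,-0.003],0,255]
    - [[0,0,0],0,255]
    - [[0,0,0],0,80]
    - [[0,0,0],0,80]
    - [[0,0,0],0,80]
    - [[0,0,0.03],0,80]
    - [[0,0,0.04],0,80]
    - [[0,0,0.03],0,0]
    - [[-0.016,-0.001,0],8.2,0]
    - [[-0.016,-0.001,0],8.2,0]
    - [[-0.016,-0.001,0],8.2,0]
    - [[-0.016,-0.001,0],8.2,0]
    - [[-0.016,-0.001,0],8.2,0]
    - [[-0.016,-0.001,0],8.2,0]
    - [[-0.016,-0.001,0],8.2,0]
    - [[-0.016,-0.001,0],8.2,0]
    - [[-0.016,-0.001,0],8.2,0]
    - [[-0.016,-0.001,0],8.2,0]
    - [[-0.016,-0.001,0],8.2,0]

```text
t: 30.4
tcp_pos: [0.3779, -0.1063, 0.1242]
eef_rot: [-3.142, 0.0, 3.073]
contact_force: [-1.2, 0.4, 1.1]
finger_gap: 0.0877
grasp_force: 0.0
```

```bash
python3 look.py; python3 - <<'E'
from h import *
f=grab('scene');c=f['frame'][130:290,130:330];cv2.imwrite('pics/s2.png',cv2.resize(c,None,fx=3.7,fy=3.7,interpolation=cv2.INTER_CUBIC))
E
```

```text
white px [270.9 179.8] n 132 z 0.0451 mean [0.562  0.0282] rect [562.2  28.1  31.1  31.3  64.8] ray@z [0.562  0.0282]
white px [287.4 180.9] n 131 z 0.0447 mean [ 0.5594 -0.0142] rect [559.  -13.4  30.7  31.8  89.3] ray@z [ 0.5594 -0.0142]
white px [303.4 182.2] n 136 z 0.0447 mean [ 0.556  -0.0553] rect [556.3 -55.2  30.9  32.5  44.8] ray@z [ 0.556  -0.0553]
white px [319.2 183.4] n 132 z 0.0452 mean [ 0.5529 -0.0956] rect [553.8 -95.3  31.2  31.9  88.7] ray@z [ 0.5529 -0.0955]
knob px [337.8 214.6] n 17 z 0.0654 mean [ 0.4715 -0.1365] rect [ 471.1 -136.4   11.7   10.8   47.3] ray@z [ 0.4715 -0.1365]
handle px [414.3 208.6] n 116 z 0.0421 mean [ 0.4888 -0.3354] rect [ 488.9 -334.8   61.3   12.1   82.8] ray@z [ 0.4888 -0.3353]
[ 0.3749 -0.1059  0.1237] [179.97  -0.18 176.48] [-2.02  1.22 -1.2 ] 30.45
```

View pics/s2.png

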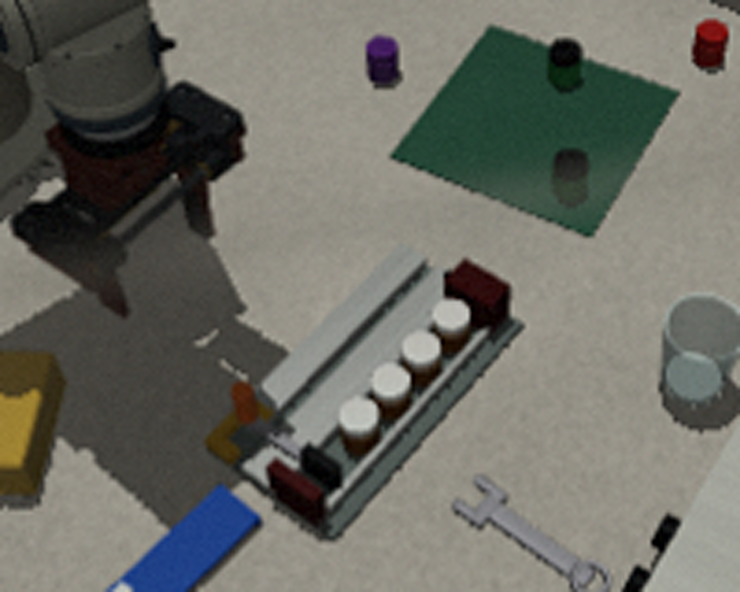

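All four amber jars stand in the track, with the follower still hooked. Next I'll unhook the knob.

move_arm:
  targets:
    - [[0.024,-0.0075,0],0,0]
    - [[0.024,-0.0075,0],0,0]
    - [[0.024,-0.0075,0],0,0]
    - [[0.024,-0.0075,0],0,0]
    - [[0,0,0],0,0]
    - [[0,0,0],0,0]
    - [[0,0,0],0,0]

```text
t: 31.2
tcp_pos: [0.4733, -0.1358, 0.1238]
eef_rot: [3.141, -0.002, 3.065]
contact_force: [0.9, -0.2, -0.2]
finger_gap: 0.0879
grasp_force: 0.0
```

move_arm:
  targets:
    - [[-0.002,0,-0.03],0,0]
    - [[0,0,-0.03],0,0]
    - [[0,0,-0.02],0,0]
    - [[0,0,-0.007],0,0]
    - [[0,0,0],0,0]
    - [[0,0,0],0,255]
    - [[0,0,0],0,255]
    - [[0,0,0],0,255]
    - [[0,0,0],0,255]
    - [[0,0,0],0,255]
    - [[0,0,0],0,255]
    - [[0,0,0],0,255]
    - [[0,0,0],0,255]
    - [[0,0,0],0,255]
    - [[0,0,0],0,255]
  force: 40

```text
t: 32.7
tcp_pos: [0.4725, -0.1362, 0.0371]
eef_rot: [3.141, -0.0, 3.067]
contact_force: [0.0, 1.4, 0.6]
finger_gap: 0.0171
grasp_force: 40.0
```

move_arm:
  targets:
    - [[-0.0003,-0.004,0],0,255]
    - [[-0.0003,-0.004,0],0,255]
    - [[0,0,0],0,255]
    - [[0.0045,-0.0003,0],0,255]
    - [[0.0045,-0.0003,0],0,255]
    - [[0.0045,-0.0003,0],0,255]
    - [[0.0044,-0.0003,0],0,255]
    - [[0,0,0],0,255]
    - [[0,0,0],0,255]

```text
t: 33.6
tcp_pos: [0.4898, -0.1446, 0.0371]
eef_rot: [3.14, -0.0, 3.066]
contact_force: [2.0, 7.7, 1.1]
finger_gap: 0.0174
grasp_force: 40.0
```

move_arm:
  targets:
    - [[0.0006,0.008,0],0,255]
    - [[0.0006,0.008,0],0,255]
    - [[0.0006,0.008,0],0,255]
    - [[0.0006,0.008,0],0,255]
    - [[0.0006,0.008,0],0,255]
    - [[0.0006,0.008,0],0,255]
    - [[0.0006,0.008,0],0,255]
    - [[0.0002,0.003,0],0,255]
    - [[0,0,0],0,255]
    - [[0,0,0],0,255]

```text
t: 34.6
tcp_pos: [0.4942, -0.0859, 0.0371]
eef_rot: [3.141, -0.0, 3.067]
contact_force: [2.0, 7.4, -0.3]
finger_gap: 0.0173
grasp_force: 40.0
```

Now release, lift, and move away toward the lid, turning the gripper.

move_arm:
  targets:
    - [[0,0,0],0,80]
    - [[0,0,0],0,80]
    - [[0,0,0],0,80]
    - [[0,0,0],0,80]
    - [[0,0,0.03],0,80]
    - [[0,0,0.04],0,80]
    - [[0,0,0.04],0,120]
    - [[-0.008,-0.01,0],-8.5,120]
    - [[-0.008,-0.01,0],-8.5,120]
    - [[-0.008,-0.01,0],-8.5,120]
    - [[-0.008,-0.01,0],-8.5,120]
    - [[-0.008,-0.01,0],-8.5,120]
    - [[-0.008,-0.01,0],-8.5,120]
    - [[-0.008,-0.01,0],-8.5,120]
    - [[-0.008,-0.01,0],-8.5,120]
    - [[-0.008,-0.01,0],-8.5,120]
    - [[-0.008,-0.01,0],-8.5,120]
    - [[-0.008,-0.01,0],-8.5,120]
    - [[0,0,0],0,120]
    - [[0,0,0],0,120]

```text
t: 36.6
tcp_pos: [0.4062, -0.1967, 0.1472]
eef_rot: [3.141, 0.0, 1.438]
contact_force: [0.1, -1.2, -0.2]
finger_gap: 0.0462
grasp_force: 0.0
```

```bash
python3 look.py; python3 - <<'E'
from h import *
f=grab('top');c=f['frame'][150:250,230:480];cv2.imwrite('pics/t3.png',cv2.resize(c,None,fx=3.2,fy=3.2,interpolation=cv2.INTER_CUBIC))
E
```

```text
white px [288.4 181. ] n 523 z 0.0449 mean [ 0.5591 -0.0168] rect [560.1 -15.8 134.2  31.6  85.8] ray@z [ 0.5591 -0.0168]
knob px [316.1 206.3] n 41 z 0.0646 mean [ 0.4923 -0.0836] rect [492.9 -83.8  15.   14.4   0.9] ray@z [ 0.4922 -0.0835]
[ 0.4064 -0.1965  0.1472] [179.99   0.    82.4 ] [-0.58  0.11 -0.15] 36.65
```

View pics/t3.png

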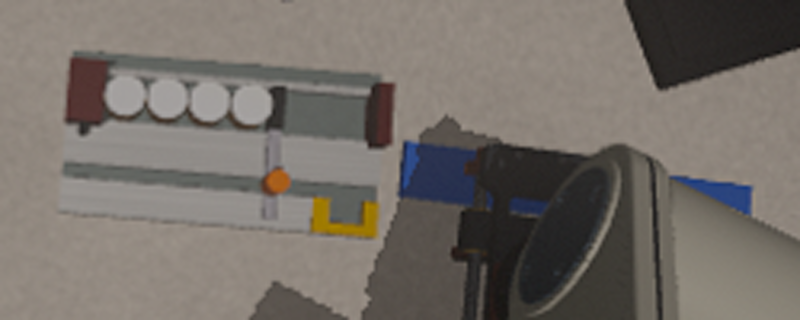

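move_arm:
  targets:
    - [[0.021,-0.0345,0],0,120]
    - [[0.021,-0.0345,0],0,120]
    - [[0.021,-0.0345,0],0,120]
    - [[0.0212,-0.0344,0],0,120]
    - [[0,0,-0.03],0,120]
    - [[0,0,-0.03],0,120]
    - [[0,0,-0.03],0,120]
    - [[0,0,-0.028],0,120]
    - [[0,0,-0.01],0,120]
    - [[0,0,0],0,120]
    - [[0,0,0],0,120]
  force: 40

```text
t: 37.8
tcp_pos: [0.4912, -0.3346, 0.02]
eef_rot: [3.141, 0.0, 1.436]
contact_force: [-0.3, 0.2, 0.3]
finger_gap: 0.0467
grasp_force: 0.0
```

move_arm:
  targets:
    - [[0,0,0],0,255]
    - [[0,0,0],0,255]
    - [[0,0,0],0,255]
    - [[0,0,0],0,255]
    - [[0,0,0],0,255]
    - [[0,0,0],0,255]
    - [[0,0,0],0,255]
    - [[0,0,0],0,255]
    - [[0,0,0.02],0,255]
    - [[0,0,0.03],0,255]
    - [[0,0,0.03],0,255]
    - [[0,0,0.03],0,255]
    - [[0,0,0],0,255]
    - [[0,0,0],0,255]

```text
t: 39.2
tcp_pos: [0.4903, -0.3343, 0.129]
eef_rot: [3.141, 0.0, 1.435]
contact_force: [-0.3, 0.6, -2.0]
finger_gap: 0.0119
grasp_force: 40.0
```

move_arm:
  targets:
    - [[0.0069,0.0286,0],0.34,255]
    - [[0.0069,0.0286,0],0.34,255]
    - [[0.0069,0.0286,0],0.34,255]
    - [[0.0069,0.0286,0],0.34,255]
    - [[0.0069,0.0286,0],0.34,255]
    - [[0.0069,0.0286,0],0.34,255]
    - [[0.0069,0.0286,0],0.34,255]
    - [[0.0069,0.0286,0],0.34,255]
    - [[0.0069,0.0286,0],0.34,255]
    - [[0.0069,0.0286,0],0.34,255]
    - [[0,0,0],0,255]
    - [[0,0,0],0,255]
    - [[0,0,0],0,255]
    - [[0,0,0],0,255]

```text
t: 40.6
tcp_pos: [0.5589, -0.0494, 0.1286]
eef_rot: [-3.14, 0.0, 1.493]
contact_force: [-0.9, 0.4, -1.8]
finger_gap: 0.0117
grasp_force: 40.0
```

```bash
cat > lid.py <<'E'
from m import *
import sys
f=grab('top');H,S,V=hsv(f);P=cloud(f);m=(H>105)&(H<130)&(S>110);m[:140]=0;m[250:]=0;m&=P[...,2]>float(sys.argv[1])
q=P[m];print(len(q),'z',np.percentile(q[:,2],[5,50,95]).round(4))
# feeder coords
a=np.radians(-4.41);d=q[:,:2]-[.5574,-.0488];fx=d@[np.cos(a),np.sin(a)];fy=d@[-np.sin(a),np.cos(a)]
for lo,hi in((-.16,-.09),(.09,.16)):
    s=(fy>lo)&(fy<hi)
    print('n',s.sum(),'x',fx[s].min().round(4),fx[s].max().round(4),'y',fy[s].min().round(4),fy[s].max().round(4),'z',np.median(q[s,2]).round(4))
o=get_obs();print(o['tcp_pos'].round(4),np.degrees(o['eef_rot']).round(2))
c=f['frame'][120:260,200:400];cv2.imwrite('pics/'+sys.argv[2],cv2.resize(c,None,fx=4,fy=4,interpolation=cv2.INTER_CUBIC))
E
python3 lid.py 0.08 l1.png
```

```text
789 z [0.1205 0.123  0.1252]Traceback (most recent call last):
  File "lid.py", line 9, in <module>
    print('n',s.sum(),'x',fx[s].min().round(4),fx[s].max().round(4),'y',fy[s].min().round(4),fy[s].max().round(4),'z',np.median(q[s,2]).round(4))
                          ~~~~~~~~~^^
    return umr_minimum(a, axis, None, out, keepdims, initial, where)
ValueError: zero-size array to reduction operation minimum which has no identity
```

```bash
sed -i "s/    s=(fy>lo)&(fy<hi)/&\n    if not s.any(): print(lo,'none');continue/; s/grab('top')/grab(sys.argv[3])/; s/^c=.*/c=f['frame'][120:300,140:380];cv2.imwrite('pics\/'+sys.argv[2],cv2.resize(c,None,fx=3.3,fy=3.3,interpolation=cv2.INTER_CUBIC))/; s/m\[:140\]=0;m\[250:\]=0;//" lid.py
python3 lid.py 0.08 l1.png top; python3 lid.py 0.08 l2.png scene
```

```text
1176 z [0.1059 0.1223 0.1255]
-0.16 none
n 387 x -0.0221 0.0229 y 0.0901 0.1381 z 0.1231
[ 0.5592 -0.0493  0.129 ] [-179.98    0.     85.54]
1348 z [0.099  0.1229 0.1695]
n 287 x -0.0201 0.0265 y -0.1376 -0.09 z 0.1235
n 88 x -1.3097 0.0273 y 0.1098 0.1517 z 0.1237
[ 0.5593 -0.0492  0.1291] [-179.99    0.     85.55]
```

View pics/l2.png

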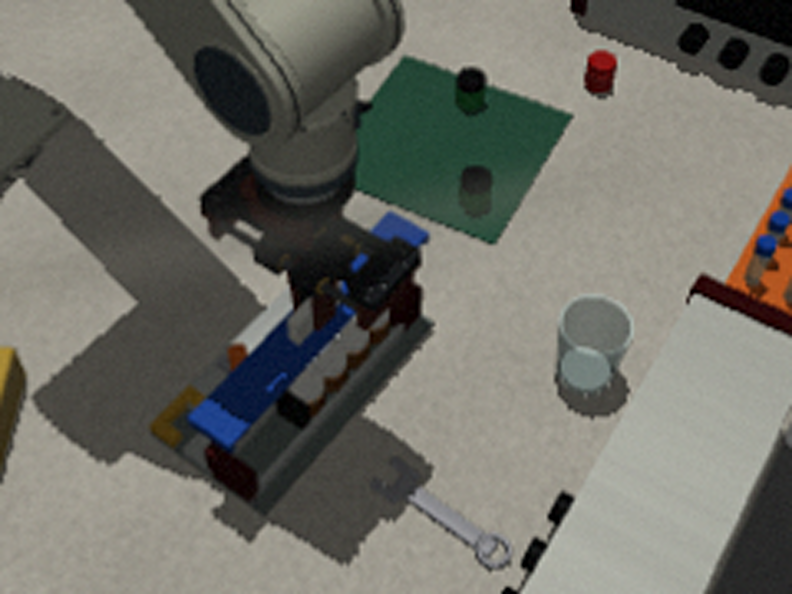

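The lid is centred, with its ends about ±138 mm from the feeder centre, and level. I'll lower it.

move_arm:
  targets:
    - [[0,0.001,-0.02],0,255]
    - [[0,0,-0.02],0,255]
    - [[0,0,-0.01],0,255]
    - [[0,0,-0.006],0,255]
    - [[0,0,-0.004],0,255]
    - [[0,0,-0.003],0,255]
    - [[0,0,0],0,255]
    - [[0,0,0],0,255]

```text
t: 41.55
tcp_pos: [0.5598, -0.0475, 0.0666]
eef_rot: [3.141, 0.0, 1.494]
contact_force: [-0.2, 0.4, -2.3]
finger_gap: 0.0117
grasp_force: 40.0
```

move_arm:
  targets:
    - [[0,0,-0.002],0,255]
    - [[0,0,-0.002],0,255]
    - [[0,0,-0.001],0,255]
    - [[0,0,0],0,255]

```text
t: 41.95
tcp_pos: [0.5594, -0.0474, 0.0615]
eef_rot: [-3.142, 0.0, 1.494]
contact_force: [-2.3, -0.8, 3.4]
finger_gap: 0.0117
grasp_force: 40.0
```

Contact upward, so the lid is seated. Release, lift and move clear.

move_arm:
  targets:
    - [[0,0,0],0,120]
    - [[0,0,0],0,120]
    - [[0,0,0],0,120]
    - [[0,0,0],0,120]
    - [[0,0,0.02],0,120]
    - [[0,0,0.03],0,120]
    - [[0,0,0.03],0,120]
    - [[-0.01,0.04,0.01],0,120]
    - [[-0.02,0.04,0],0,120]
    - [[-0.02,0.04,0],0,120]
    - [[-0.02,0.04,0],0,120]
    - [[-0.02,0.04,0],0,120]
    - [[-0.02,0.04,0],0,120]
    - [[-0.02,0.04,0],0,120]
    - [[0,0,0],0,120]
    - [[0,0,0],0,120]

```text
t: 43.55
tcp_pos: [0.429, 0.2333, 0.1512]
eef_rot: [3.141, 0.0, 1.497]
contact_force: [0.9, -1.1, 0.3]
finger_gap: 0.0463
grasp_force: 0.0
```

```bash
python3 lid.py 0.03 l3.png top; python3 lid.py 0.03 l4.png scene; python3 look.py | grep knob
```

```text
2126 z [0.0536 0.0565 0.1085]
n 335 x -0.022 0.0232 y -0.1376 -0.0902 z 0.056
n 346 x -0.0221 0.0233 y 0.0901 0.1401 z 0.056
[0.4295 0.2325 0.1512] [1.7999e+02 1.0000e-02 8.5670e+01]
1613 z [0.0529 0.0571 0.1649]
n 255 x -0.019 0.2669 y -0.1359 -0.09 z 0.056
n 209 x -1.3093 0.0272 y 0.0902 0.1521 z 0.056
[0.4298 0.232  0.1512] [1.7999e+02 1.0000e-02 8.5600e+01]
knob px [316.2 206.3] n 40 z 0.0652 mean [ 0.4921 -0.0837] rect [492.8 -83.7  14.   15.3  87.2] ray@z [ 0.492  -0.0835]
```

View pics/l4.png

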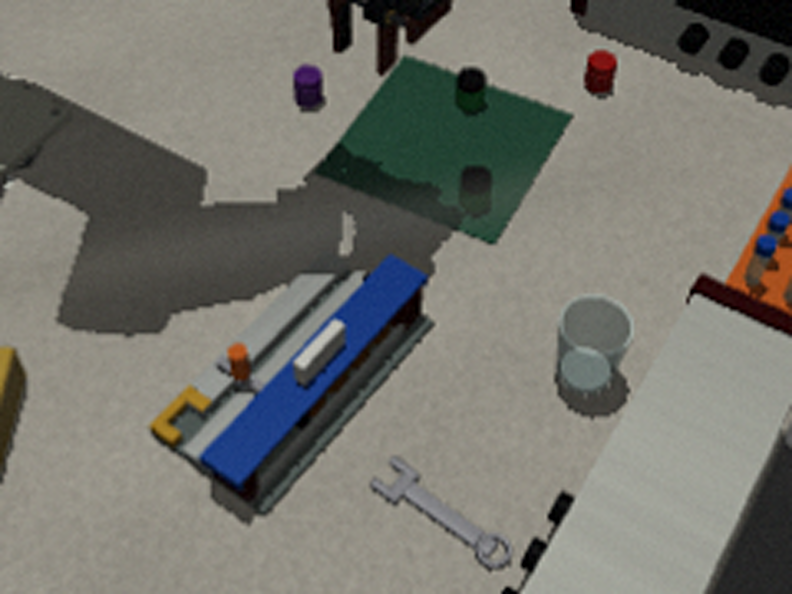

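The lid lies level at both ends (56 mm plate top) and centred. The knob is in its slot on the closed row and the bystanders are untouched, so I'm handing in.

```bash
python3 -c "
from station import *
print(hand_in())"
```

```text
the job is handed in; nothing more can be done
None
```

The job is handed in at about 44 s of robot time: all four amber jars stand pressed up to the gate, the follower is unhooked on the row, and the lid is level and centred on both end blocks (no verdict came back).

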